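Hook a tray bracket into the slotted upright and press it home

TASK

The salvage-sorting bench needs its second tray bracket. Pick up the loose bracket that has a hook tongue, hook the tongue down into the open slot at the top of the empty upright with the bracket's arm on the upright's front side (towards the robot), then press down on the bracket above the tongue until the lock is fully down. Leave it hanging there, level and let go.

Things in the scene. Friction and masses are not known exactly. Their poses are not given: they have to be found in the camera images.
- bracket_grip (a point): Grasp point of the loose aluminium bracket that has a tongue (its twin has none). Top bar 145 mm long, 12 wide, 35 high; below it a 12 mm web on a foot plate 62 x 50 mm. Point: on the bar's centre line near the centre of mass, 72.5 mm above the foot, 22.5 below the bar's top; bar reaches 67 mm along +x, 78 along -x. x along the bar to the tongue, y across, z up. About 0.26 kg.
- bracket_tongue (a point): Centre of the underside of the bracket's tongue, a plate hanging from the bar's hook end: 8 mm thick along x, 36 wide along y, 60 long below the bar. 59 mm along x from bracket_grip and 72.5 mm below it, 95 mm below the bar's top, level with the foot. The gap between tongue and web is 33 mm. Same axes.
- slot (a point): Centre of the slot mouth in the top of the empty dark-steel upright (the other upright already holds a bracket). 135 mm above the bench; upright 84 mm wide (y), 41 deep (x), rear skin 15 mm higher. Slot 60 mm in y; in x 33 at the mouth, narrowing to 11 from 19 mm down. x points to its back: bracket x goes along it, arm in front. Tongue meets the lock pad 44 mm down, is home 56 down.
- lock (a joint): Pad in the slot's bottom, with a steel ear on the upright's side: 0 = up, 0.012 m = fully down (locked). About 6 N of friction: it stays where left and the bracket's weight does not move it; the let-go bracket rests on it, arm drooping up to 6 degrees. Press about 15 to 20 N with shut fingers on the bar's top straight above the tongue. Home, the bar's top is 39 mm above the slot mouth.
Mind the look-alikes: they are no part of the job. Leave any yellow look-alike of the part that bears bracket_grip alone. Leave any red look-alike of the part that bears slot alone.

How it is judged:
By the outcome, as a careful person would: the job done as asked, in the order asked, and still so for the second after the job is handed in, with the robot touching nothing.
It also fails if it takes over 42 s, if anything falls off the work surface, if the arm or the gripper's body presses on something with over 40 N, if the wrist force passes 120 N, or if a joint passes its speed limit or range.

ROBOT

A 6-joint arm with a two-finger parallel gripper is mounted at the origin on the work surface. World frame = base frame: x ahead of the robot, y to its left, z up, the work surface at z = 0. Lengths are in m, angles in rad, forces in N, time in s.
With the tool pointing down it reaches from about 0.375 to 0.975 m from the base axis. Payload 3.8 kg.
Tool frame: the origin (TCP) lies midway between the tips of the shut fingers; the grasp point (between the pads) lies 19 mm behind it; z points along the fingers, y is the line along which they close (so a half turn about z gives the same grasp; the last joint's range is limited). The gripper opens to 88 mm and grips with 3 to 60 N. Pads are 18 mm wide; open, the fingers measure 123 mm over their backs; the gripper's body (75 mm by 187 mm) begins 45 mm behind the grasp point.
Start: joints at [1.207, 0.264, 1.604, -0, 1.274, -0.037], TCP at [0.217, 0.639, 0.239] pointing down, gripper open.
Joint ranges: [-2.63, 2.63], [-0.94, 2.18], [0.31, 2.57], [-1.31, 4.45], [0, 2.66], [-2.55, 2.55]. Speed limits (rad/s): [2.57, 2.57, 3.14, 3.14, 3.14, 3.14].

INTERFACE

Orientations are given as a rotation vector (axis times angle).
In Python, from cell import manip, inverse_kinematics, cams, order gives the robot as it stands. Calls block until the motion is done:
- manip.move_pose(position, orientation): joint-space move of the TCP to a pose.
- manip.move_linear(position, rate=0.15, rot=None): straight line of the TCP; rot=None keeps the orientation; rate is the mean speed in m/s.
- manip.set_joints(angles): joint-space move.
- manip.set_gripper(opening, force=None): finger opening in m; force is the grip in N (None keeps the last); returns when the fingers have stopped.
- manip.dwell(seconds).
- inverse_kinematics(position, orientation): joint angles nearest the present ones, or None.
- manip.state(): the state.
- cams.capture(name): name is "scene" or "top"; returns a dict with "image" (400x640x3 uint8, blue, green, red), "z_map" (400x640 float32, m along the optical axis (not along the pixel's ray), 0 where there is no reading), "intrinsics" (3x3 intrinsics, pixels), "k1" (the pictures are not rectified: a ray, as slopes to the right and down, at radius r is drawn at 1 + k1 r^2 times it, then the intrinsics apply), "position" and "orientation" of the camera in the world. Camera axes: x right, y down, z forward; pixel columns grow to the right and rows downward; lengths in m; the calibration is good to about 2 mm. A picture is of the moment at which its call begins.
A pose or a line that the arm cannot do raises manip.IKError and nothing moves.
- order.close_job(): hands the job in; it is judged then, once.
The state is a dict: "clock": time; "joint_pos": joint angles; "joint_velocities": joint speeds; "tau": joint torques, N m; "tool_pos": TCP position; "tcp_rot": TCP orientation; "contact_force": force on the tool from outside, world axes, zero at the start; "moment": the same for the moment, N m; "gripper_width": finger opening in m; "grasp_force": force on a finger pad.
Only numpy, scipy, OpenCV 4.12 (cv2) and the standard library are available. Lean on these libraries where they do the work, as an engineer would, in place of code of your own. Each camera call takes 0.05 s, during which the arm holds its last target. There are 200 camera calls.

## Working session

There is one attempt and no reset: what is moved stays moved. The work goes in short steps, each a Python script; the robot and the scene stay as the last script left them, time stands still between calls to the robot, and variables do not carry over. Pictures are saved under pics/ and viewed, at most 10 in all, crops included, and the job is handed in when it is done.

```bash
ls; mkdir -p pics; cat > h.py <<'E'
import numpy as np, cv2, pickle
from scipy.spatial.transform import Rotation as R
def cloud(c):
    K=c["intrinsics"];k=c["k1"];h,w=c["z_map"].shape
    u,v=np.meshgrid(np.arange(w),np.arange(h))
    d=np.array([k,0,0,0,0],float) if np.isscalar(k) or np.ndim(k)==0 else np.array([k[0],0,0,0,0])
    p=cv2.undistortPoints(np.stack([u,v],-1).reshape(-1,1,2).astype(np.float64),np.array(K,float),d).reshape(h,w,2)
    z=c["z_map"].astype(float)
    P=np.dstack([p*z[...,None],z])
    o=np.array(c["orientation"],float)
    M=o if o.shape==(3,3) else R.from_rotvec(o).as_matrix() if o.size==3 else R.from_quat(o).as_matrix()
    W=P@M.T+np.array(c["position"]); W[z==0]=np.nan
    return W
def snap(name,tag):
    from cell import cams
    c=cams.capture(name); W=cloud(c); np.save(f"pics/{tag}.npy",W); cv2.imwrite(f"pics/{tag}.png",c["image"]); return c,W
E
python3 - <<'E'
from h import *
for n in("scene","top"):
    c,W=snap(n,n+"0"); print(n,c["position"],c["orientation"],c["k1"],c["intrinsics"])
    print(np.nanmin(W.reshape(-1,3),0),np.nanmax(W.reshape(-1,3),0),np.nanmedian(W[...,2]))
E
```

```text
pics
scene [ 1.10556851 -0.24020812  0.90417325] [-2.18273054 -1.22321777  0.42350357] -0.013062875884602917 [[415.55382174   0.         317.12825689]
 [  0.         415.55382174 205.52645812]
 [  0.           0.           1.        ]]
[-1.80830244 -0.84045252 -0.77857986] [1.39712323 2.03982688 0.37561329] -0.00030943871354127683
top [0.39012816 0.11425787 1.17340291] [-2.19246091  2.14913966 -0.179472  ] 0.0037222363201843416 [[369.14439059   0.         311.69597927]
 [  0.         369.14439059 202.52787034]
 [  0.           0.           1.        ]]
[-0.05462793 -1.85037585 -0.77061926] [1.88430218 1.77235109 0.67184983] -0.0003198977363464417
```

View pics/scene0.png

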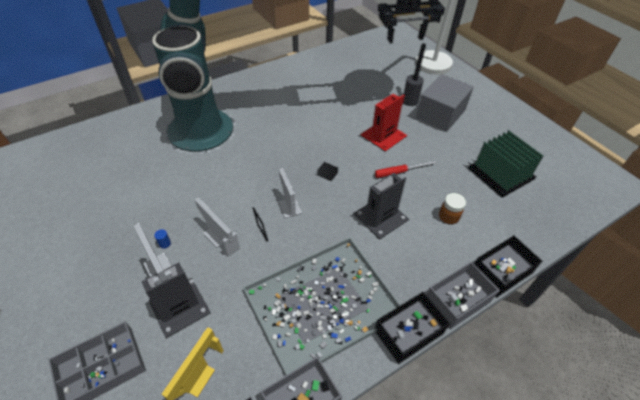

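View pics/top0.png

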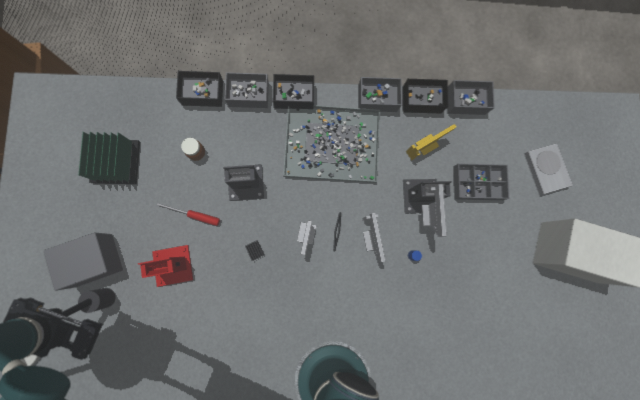

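The scene shows the empty dark upright at about (382,205), with two loose silver brackets at (215,225) and (290,193). The upright already holding a bracket is at (170,290), and the red and yellow look-alikes are visible too. In the top view the empty upright is at (243,181) and the brackets at (306,238) and (375,240). I'll enlarge these.

```bash
python3 - <<'E'
from h import *
a=cv2.imread("pics/scene0.png")[150:270,180:420]; b=cv2.imread("pics/top0.png")[155:275,215:395]
cv2.imwrite("pics/c1.png",cv2.resize(a,(800,400),interpolation=3)); cv2.imwrite("pics/c2.png",cv2.resize(b,(800,533),interpolation=3))
E
```

```text
(no output)
```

View pics/c1.png

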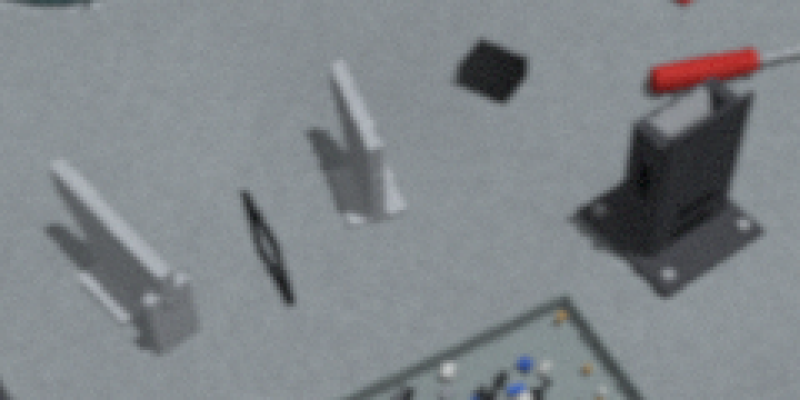

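View pics/c2.png

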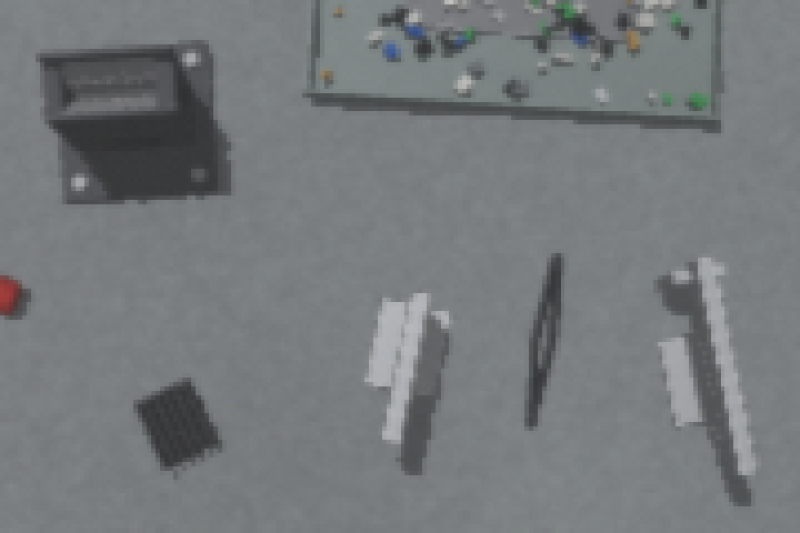

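The tongue shows on the left bracket in the scene view (top view (375,240)); its end points away from the robot. The twin at (306,238) has none. Next I'll fit the poses from the point clouds.

```bash
cat > fit.py <<'E'
from h import *
def rect(P):
    (c,s,a)=cv2.minAreaRect((P[:,:2]*1000).astype(np.float32)); b=cv2.boxPoints((c,s,a)); return np.round(c,1),np.round(s,1),round(a,1),np.round(b,0).tolist()
E
python3 - <<'E'
from fit import *
for n in("scene0","top0"):
    W=np.load(f"pics/{n}.npy"); 
    T=np.load("pics/top0.npy")
    tc=T[240,376]; uc=T[178,243]
    for nm,c,zr in(("bar",tc,(.085,.105)),("upr",uc,(.125,.142)),("skin",uc,(.142,.165)),("base",uc,(.004,.03))):
        m=(np.hypot(W[...,0]-c[0],W[...,1]-c[1])<.1)&(W[...,2]>zr[0])&(W[...,2]<zr[1])
        P=W[m]; 
        if len(P)>4: print(n,nm,np.round(c,3),len(P),rect(P),np.round(np.percentile(P[:,2],[5,50,95]),4))
W=np.load("pics/top0.npy")
print((W[160:200:2,243]*1000).round().tolist())
print((W[176,222:268:2]*1000).round().tolist())
W=np.load("pics/scene0.npy")
print((W[170:200:2,384]*1000).round().tolist())
E
```

```text
scene0 bar [ 0.425 -0.114  0.094] 299 (array([ 435. , -118.6]), array([146.1,  13.2]), 11.5, [[362.0, -127.0], [365.0, -140.0], [508.0, -111.0], [505.0, -98.0]]) [0.0861 0.0945 0.097 ]
scene0 upr [0.593 0.276 0.127] 342 (array([604.8, 287.6]), array([43.9, 87. ]), 5.9, [[579.0, 329.0], [587.0, 242.0], [631.0, 247.0], [622.0, 333.0]]) [0.1261 0.1336 0.1388]
scene0 skin [0.593 0.276 0.127] 94 (array([623.6, 291. ]), array([ 5.8, 87.4]), 5.7, [[616.0, 334.0], [625.0, 247.0], [631.0, 248.0], [622.0, 335.0]]) [0.1432 0.149  0.1519]
scene0 base [0.593 0.276 0.127] 811 (array([593.9, 268.9]), array([181.3, 154.9]), 29.3, [[477.0, 292.0], [553.0, 157.0], [711.0, 246.0], [635.0, 381.0]]) [0.005  0.0087 0.0246]
top0 bar [ 0.425 -0.114  0.094] 228 (array([ 433.8, -118.4]), array([143.8,  13.2]), 12.0, [[362.0, -127.0], [365.0, -140.0], [505.0, -110.0], [503.0, -97.0]]) [0.0887 0.0943 0.0981]
top0 upr [0.593 0.276 0.127] 270 (array([602.2, 287.1]), array([39.9, 84.1]), 6.4, [[578.0, 327.0], [587.0, 243.0], [627.0, 248.0], [617.0, 331.0]]) [0.1263 0.134  0.1389]
top0 skin [0.593 0.276 0.127] 58 (
[... 905 characters left out ...]
08.0, 93.0], [606.0, 303.0, 90.0], [606.0, 297.0, 89.0], [606.0, 291.0, 90.0], [605.0, 284.0, 94.0], [606.0, 279.0, 92.0], [607.0, 273.0, 90.0], [606.0, 267.0, 94.0], [598.0, 255.0, 137.0], [598.0, 250.0, 134.0], [599.0, 245.0, 130.0], [611.0, 246.0, 73.0], [624.0, 247.0, 7.0], [624.0, 241.0, 6.0], [624.0, 234.0, 8.0], [627.0, 229.0, -2.0], [626.0, 223.0, -1.0]]
[[484.0, 389.0, 26.0], [488.0, 385.0, 24.0], [493.0, 382.0, 21.0], [492.0, 384.0, 11.0], [584.0, 293.0, 136.0], [587.0, 291.0, 132.0], [590.0, 289.0, 129.0], [594.0, 287.0, 126.0], [595.0, 287.0, 120.0], [nan, nan, nan], [625.0, 258.0, 150.0], [628.0, 257.0, 146.0], [628.0, 258.0, 138.0], [629.0, 259.0, 131.0], [629.0, 260.0, 123.0]]
```

Everything agrees with the given sizes: bar 145×13 mm with its top at 0.0945, mouth at 0.134, skin at 0.150, pad at 0.091. That gives the grip at (0.440, -0.117) with yaw 11.8°, and the slot at (0.6035, 0.2875) with yaw 5.9°. Now the grasp.

```bash
cat >> h.py <<'E'
def rv(yaw_deg,flip=False):
    a=np.radians(yaw_deg+(180 if flip else 0)); y=np.array([-np.sin(a),np.cos(a),0]); z=np.array([0,0,-1.]); x=np.cross(y,z)
    return R.from_matrix(np.column_stack([x,y,z])).as_rotvec()
def st(m,t=""):
    s=m.state(); print(t,"t=%.2f"%s["clock"],np.round(s["tool_pos"],4),"F",np.round(s["contact_force"],1),"M",np.round(s["moment"],2),"w=%.4f g=%.1f"%(s["gripper_width"],s["grasp_force"]))
    return s
E
python3 - <<'E'
from h import *
from cell import manip,inverse_kinematics
st(manip)
p=[.440,-.1174,.16]
for f in(0,1): print(f,inverse_kinematics(p,rv(11.8,f)),inverse_kinematics([.545,.281,.23],rv(5.9,f)))
q=[inverse_kinematics(p,rv(11.8,f)) for f in (0,1)]
f=min((i for i in(0,1) if q[i] is not None),key=lambda i:abs(q[i][5])); print("flip",f)
open("flip","w").write(str(f))
manip.move_pose(p,rv(11.8,f)); st(manip,"above")
manip.set_gripper(.06)
manip.move_linear([.440,-.1174,.0535],.12); st(manip,"down")
manip.set_gripper(0.0,45); st(manip,"grip")
manip.move_linear([.440,-.1174,.27],.2); st(manip,"up")
s=np.array([.6035,.2875]); u=np.array([np.cos(np.radians(5.9)),np.sin(np.radians(5.9))])
g=s-.059*u
manip.move_pose([*g,.25],rv(5.9,f)); st(manip,"over")
for n in("scene","top"): snap(n,n+"1")
E
```

```text
t=0.10 [0.2165 0.6387 0.2375] F [ 0.4  0.3 -0.2] M [-0.01  0.02 -0.02] w=0.0885 g=0.0
0 [-3.15449175e-01 -9.30727830e-02  2.14109748e+00 -4.44089210e-16
  1.09356795e+00 -2.09219435e+00] [ 0.43542733  0.15375263  1.75207144  0.          1.23576857 -1.23834342]
1 [-3.15449175e-01 -9.30727830e-02  2.14109748e+00 -8.88178420e-16
  1.09356795e+00  1.04939830e+00] [ 4.35427334e-01  1.53752634e-01  1.75207144e+00 -4.44089210e-16
  1.23576857e+00  1.90324924e+00]
flip 1
above t=2.89 [ 0.4404 -0.117   0.1601] F [ 0.1 -0.5 -0.8] M [-0.03  0.19  0.01] w=0.0882 g=0.0
down t=4.52 [ 0.4407 -0.1176  0.0541] F [ 0.4 -0.6  0.1] M [-0.04  0.15 -0.01] w=0.0600 g=0.0
grip t=5.30 [ 0.4399 -0.1174  0.0533] F [ 0.   0.1 -0.4] M [-0.07  0.09 -0.06] w=0.0114 g=45.3
up t=6.53 [ 0.439  -0.1171  0.2684] F [ 0.2  0.4 -2.2] M [-0.01  0.13 -0.03] w=0.0114 g=45.3
over t=8.06 [0.545  0.2803 0.2499] F [ 0.4 -0.4 -2.4] M [-0.    0.16  0.01] w=0.0116 g=45.3
```

View it.

```bash
python3 - <<'E'
from h import *
a=cv2.imread("pics/scene1.png")[60:260,260:500]; b=cv2.imread("pics/top1.png")[120:320,170:350]
cv2.imwrite("pics/c3.png",np.hstack([cv2.resize(a,(430,358),interpolation=3),cv2.resize(b,(322,358),interpolation=3)]))
W=np.load("pics/scene1.npy")
s=np.array([.6035,.2875]);t=np.radians(5.9);X=np.array([np.cos(t),np.sin(t)]);Y=np.array([-X[1],X[0]])
for n in("scene1","top1"):
    W=np.load(f"pics/{n}.npy").reshape(-1,3); L=np.c_[(W[:,:2]-s)@X,(W[:,:2]-s)@Y,W[:,2]]*1000
    near=(abs(L[:,0])<80)&(abs(L[:,1])<60)
    P=L[near&(L[:,2]>205)&(L[:,2]<330)&(L[:,0]>-30)]; Q=L[near&(L[:,2]>140)&(L[:,2]<154)]
    for nm,p in(("tongue+bar",P),("skin",Q)): 
        if len(p): print(n,nm,len(p),np.percentile(p,[2,25,50,75,98],axis=0).round(1).tolist())
    T=P[(P[:,2]<265)]  # tongue plate
    if len(T): print(" plate",np.percentile(T,[2,50,98],axis=0).round(1).tolist())
    if len(T)>20:
        print(" plate x vs y,z slope",np.linalg.lstsq(np.c_[T[:,1:],np.ones(len(T))],T[:,0],rcond=None)[0].round(3))
    B=P[P[:,2]>290]
    if len(B): print(" bar", len(B),np.percentile(B,[2,50,98],axis=0).round(1).tolist())
E
```

```text
scene1 tongue+bar 542 [[-28.7, -33.7, 207.6], [-18.3, -10.8, 239.4], [0.3, -5.2, 266.5], [3.7, 2.8, 289.7], [7.7, 27.0, 328.3]]
scene1 skin 103 [[17.1, -41.3, 140.2], [20.0, -22.6, 144.2], [21.0, -1.7, 148.5], [21.7, 19.8, 150.5], [22.7, 40.1, 152.4]]
 plate [[-24.1, -19.4, 206.1], [3.2, -5.6, 237.6], [6.7, 17.6, 264.1]]
 plate x vs y,z slope [ 0.099 -0.102 25.882]
 bar 129 [[-29.0, -36.3, 290.1], [-23.6, -0.9, 319.7], [6.2, 34.8, 329.4]]
top1 skin 22 [[16.0, -40.4, 141.8], [16.6, -34.4, 147.8], [17.6, -28.0, 148.9], [19.7, -21.2, 150.6], [20.3, -14.9, 151.9]]
```

View pics/c3.png

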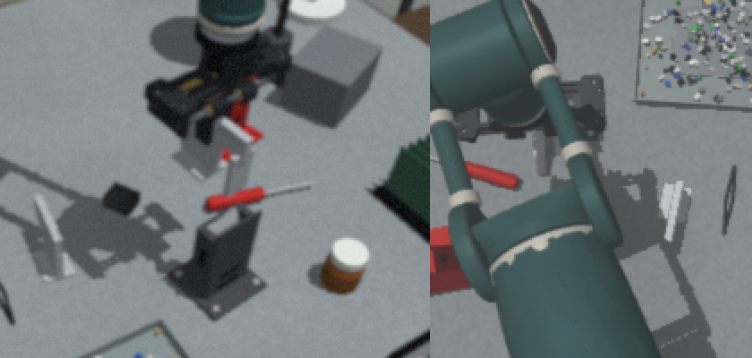

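The bracket hangs upright in the gripper, tongue just above the slot (left half: tongue at about (235,175), slot at (232,215)). I'll refine the offset between the tongue's rear face and the skin, then insert with force watching.

```bash
python3 - <<'E'
from h import *
s=np.array([.6035,.2875]);t=np.radians(5.9);X=np.array([np.cos(t),np.sin(t)]);Y=np.array([-X[1],X[0]])
W=np.load("pics/scene1.npy").reshape(-1,3); L=np.c_[(W[:,:2]-s)@X,(W[:,:2]-s)@Y,W[:,2]]*1000
def fit(m,nm):
    T=L[m]
    for _ in range(4):
        A=np.c_[T[:,1:]-[0,T[:,2].mean()],np.ones(len(T))]; c=np.linalg.lstsq(A,T[:,0],rcond=None)[0]; r=T[:,0]-A@c; k=abs(r)<2.0; zc=T[:,2].mean(); T=T[k] if k.sum()>20 else T
    print(nm,len(T),"x@y0",c[2].round(2),"z",zc.round(1),"slopes",c[:2].round(3),"yrange",np.percentile(T[:,1],[1,99]).round(1),"zmin/max",T[:,2].min().round(1),T[:,2].max().round(1))
y=abs(L[:,1])<45
fit(y&(abs(L[:,1])<22)&(L[:,0]>-2)&(L[:,0]<12)&(L[:,2]>190)&(L[:,2]<285),"tongue rear (exp 4)")
fit(y&(L[:,0]>12)&(L[:,0]<28)&(L[:,2]>30)&(L[:,2]<147),"skin rear (exp 20.5)")
E
```

```text
tongue rear (exp 4) 206 x@y0 3.5 z 232.6 slopes [0.031 0.012] yrange [-19.2  17.6] zmin/max 195.8 281.8
skin rear (exp 20.5) 563 x@y0 21.51 z 90.4 slopes [ 0.011 -0.001] yrange [-41.9  41.8] zmin/max 30.1 147.0
```

```bash
python3 - <<'E'
from h import *
from cell import manip
f=int(open("flip").read())
s=np.array([.6035,.2875]);t=np.radians(5.9);X=np.array([np.cos(t),np.sin(t)]);Y=np.array([-X[1],X[0]])
g=s-.0575*X-.0003*Y
manip.move_linear([*g,.245],.05,rot=rv(7.0,f)); s0=st(manip,"set"); F0=s0["contact_force"]
for z in [.2,.185,.18,.175,.17,.165,.16,.155,.151,.149,.147,.1455,.1445,.1435]:
    manip.move_linear([*g,z],.06); a=st(manip,z)
    d=a["contact_force"]-F0
    if abs(d).max()>8: print("contact",d.round(1)); break
snap("scene","scene2")
E
```

```text
set t=8.42 [0.5463 0.2804 0.2447] F [-0.6  0.2 -2.8] M [-0.    0.2  -0.03] w=0.0118 g=45.3
0.2 t=9.32 [0.5466 0.2814 0.2004] F [-0.2  0.3 -2.4] M [ 0.    0.13 -0.04] w=0.0119 g=45.3
0.185 t=9.72 [0.5458 0.281  0.1841] F [ 0.1  0.1 -3.4] M [0.02 0.12 0.01] w=0.0116 g=45.3
0.18 t=9.97 [0.5461 0.2812 0.1796] F [ 0.1  0.1 -2.9] M [-0.03  0.1   0.01] w=0.0116 g=45.3
0.175 t=10.22 [0.546  0.2811 0.1745] F [-0.3 -0.2 -2.4] M [0.02 0.17 0.05] w=0.0117 g=45.3
0.17 t=10.47 [0.546  0.2811 0.1694] F [-0.4  0.3 -2.5] M [-0.04  0.17 -0.  ] w=0.0114 g=45.3
0.165 t=10.72 [0.546  0.2811 0.1644] F [-0.2  0.3 -1.8] M [-0.01  0.18  0.02] w=0.0117 g=45.3
0.16 t=10.97 [0.546  0.2811 0.1594] F [ 0.3  0.2 -2.4] M [-0.09  0.18 -0.01] w=0.0120 g=45.3
0.155 t=11.22 [0.546  0.2811 0.1544] F [-0.5 -0.1 -3.1] M [-0.02  0.17 -0.  ] w=0.0117 g=45.3
0.151 t=11.47 [0.5461 0.2811 0.1506] F [ 0.8 -0.4 -2.1] M [-0.06  0.16 -0.04] w=0.0114 g=45.3
0.149 t=11.72 [0.5462 0.2813 0.1489] F [-0.5 -0.6 -2.3] M [-0.07  0.18 -0.01] w=0.0119 g=45.3
0.147 t=11.97 [0.5462 0.2812 0.1468] F [-0.3  0.4 -3.1] M [-0.03  0.18  0.02] w=0.0113 g=45.3
0.1455 t=12.22 [0.5462 0.2812 0.1454] F [-0.2  0.2 -2.5] M [-0.04  0.17 -0.05] w=0.0117 g=45.3
0.1445 t=12.47 [0.5463 0.2813 0.1445] F [ 0.6 -0.5 -2.8] M [-0.02  0.13  0.  ] w=0.0114 g=45.3
0.1435 t=12.72 [0.5467 0.2814 0.144 ] F [-0.4 -0.3  0.2] M [-0.02  0.09 -0.04] w=0.0115 g=45.3
```

The tongue went in clean and the pad was just touched, at the expected height. Release, back off, and press above the tongue.

```bash
python3 - <<'E'
from h import *
from cell import manip
f=int(open("flip").read())
manip.set_gripper(.05); st(manip,"open"); manip.dwell(.2)
p=manip.state()["tool_pos"]; a=np.radians(5.5)
manip.move_linear([p[0],p[1],.235],.15)
manip.set_gripper(0,20)
t=np.array([.5465,.2813])+.059*np.array([np.cos(a),np.sin(a)])
manip.move_linear([*t,.215],.15,rot=rv(6.5,f)); F0=st(manip,"over tongue")["contact_force"]
for z in [.192,.189,.187,.185,.183,.181,.179,.177,.1755,.174,.173,.172,.171,.170,.169]:
    manip.move_linear([*t,z],.05); s=st(manip,z)
    d=s["contact_force"]-F0
    if d[2]>24: break
snap("scene","scene3")
E
```

```text
open t=13.47 [0.5463 0.2813 0.1435] F [-0.2  0.6 -1.1] M [-0.05  0.11  0.04] w=0.0497 g=0.0
over tongue t=15.82 [0.6049 0.2868 0.2146] F [ 0.2 -0.9  0.5] M [-0.05  0.14 -0.01] w=0.0010 g=0.0
0.192 t=16.43 [0.605  0.2869 0.1917] F [-0.6  0.1  0.4] M [-0.04  0.2   0.02] w=0.0005 g=0.0
0.189 t=16.68 [0.6053 0.2869 0.189 ] F [ 0.1  0.2 -0.6] M [-0.04  0.16  0.03] w=0.0006 g=0.0
0.187 t=16.93 [0.6053 0.287  0.187 ] F [0.2 0.5 0.1] M [-0.04  0.16 -0.05] w=0.0004 g=0.0
0.185 t=17.18 [0.6057 0.2873 0.186 ] F [-0.2 -0.3  4.5] M [0.01 0.26 0.03] w=0.0003 g=2.0
0.183 t=17.43 [0.6063 0.2875 0.1847] F [0.3 0.1 6. ] M [ 0.04  0.21 -0.04] w=0.0004 g=3.0
0.181 t=17.68 [0.6068 0.2876 0.1832] F [ 1.  -0.5  6.9] M [0.08 0.12 0.04] w=0.0006 g=3.6
0.179 t=17.93 [0.6073 0.2877 0.1817] F [ 1.1 -0.2  8. ] M [0.04 0.04 0.01] w=0.0004 g=4.0
0.177 t=18.18 [0.6077 0.2879 0.1802] F [1.6 0.2 8.8] M [ 0.05 -0.03 -0.01] w=0.0005 g=4.4
0.1755 t=18.43 [0.6081 0.2879 0.1791] F [ 1.8 -0.   9.5] M [ 0.05 -0.14 -0.02] w=0.0006 g=4.8
0.174 t=18.68 [0.6084 0.288  0.1779] F [ 2.6 -0.   9.2] M [ 0.01 -0.11 -0.01] w=0.0003 g=5.1
0.173 t=18.93 [0.6086 0.2881 0.1771] F [ 2.5  1.1 10.8] M [ 0.01 -0.17 -0.05] w=0.0003 g=5.4
0.172 t=19.18 [0.6088 0.2881 0.1764] F [ 2.4  0.3 11.7] M [ 0.03 -0.26 -0.01] w=0.0001 g=5.5
0.171 t=19.43 [0.609  0.2881 0.1755] F [ 3.4  0.5 10.8] M [ 0.01 -0.29 -0.03] w=0.0005 g=5.7
0.17 t=19.68 [0.6092 0.2882 0.1747] F [ 3.4  0.4 12.5] M [ 0.05 -0.32 -0.03] w=0.0006 g=5.8
0.169 t=19.93 [0.6094 0.2883 0.1745] F [ 1.3 -0.7 15.1] M [ 0.01 -0.15 -0.01] w=0.0004 g=7.2
```

```bash
python3 - <<'E'
from h import *
from cell import manip
a=np.radians(5.5);t=np.array([.5465,.2813])+.059*np.array([np.cos(a),np.sin(a)])
for z in [.1675,.166,.1645]:
    manip.move_linear([*t,z],.05); s=st(manip,z)
    if s["contact_force"][2]>22: break
manip.dwell(.2); st(manip)
manip.move_linear([*t,.26],.15); st(manip,"off")
manip.move_linear([.45,.40,.32],.25)
st(manip)
for n in("scene","top"): c,W=snap(n,n+"4")
im=cv2.imread("pics/scene4.png")[110:260,300:480]; b=cv2.imread("pics/top4.png")[130:280,200:380]
cv2.imwrite("pics/c4.png",np.hstack([cv2.resize(x,(400,333),interpolation=3) for x in(im,b)]))
s=np.array([.6035,.2875]);t=np.radians(5.9);X=np.array([np.cos(t),np.sin(t)]);Y=np.array([-X[1],X[0]])
for n in("scene4","top4"):
    W=np.load(f"pics/{n}.npy").reshape(-1,3); L=np.c_[(W[:,:2]-s)@X,(W[:,:2]-s)@Y,W[:,2]]*1000
    P=L[(L[:,0]>-145)&(L[:,0]<15)&(abs(L[:,1])<25)&(L[:,2]>158)&(L[:,2]<190)]
    if len(P)>10:
        for _ in range(4):
            k=np.polyfit(P[:,0],P[:,2],1); r=P[:,2]-np.polyval(k,P[:,0]); P=P[r>-3]
        print(n,len(P),"tilt deg",np.degrees(np.arctan(k[0])).round(2),"top z at 0",k[1].round(1),P.min(0).round(1),P.max(0).round(1))
E
```

```text
0.1675 t=20.23 [0.6096 0.2885 0.1743] F [ 0.8 -1.7 18.4] M [-0.11  0.17  0.01] w=0.0001 g=9.4
0.166 t=20.48 [0.6098 0.2887 0.1741] F [-0.2 -0.7 23.5] M [-0.12  0.41  0.03] w=0.0004 g=11.6
 t=20.68 [0.6098 0.2887 0.1741] F [-1.4 -0.6 22.8] M [-0.18  0.39  0.01] w=0.0004 g=11.6
off t=21.46 [0.6045 0.2866 0.2583] F [-0.4 -0.7 -0.2] M [-0.02  0.2  -0.04] w=0.0006 g=0.0
 t=22.42 [0.4502 0.3994 0.3192] F [-0.1 -0.1  0.1] M [-0.05  0.18 -0.03] w=0.0006 g=0.0
scene4 210 tilt deg 4.9 top z at 0 174.2 [-141.2   -5.3  160.6] [  3.    9.5 176.9]
top4 231 tilt deg 5.18 top z at 0 174.7 [-142.7   -4.3  160.3] [  0.2   8.5 177.9]
```

View pics/c4.png

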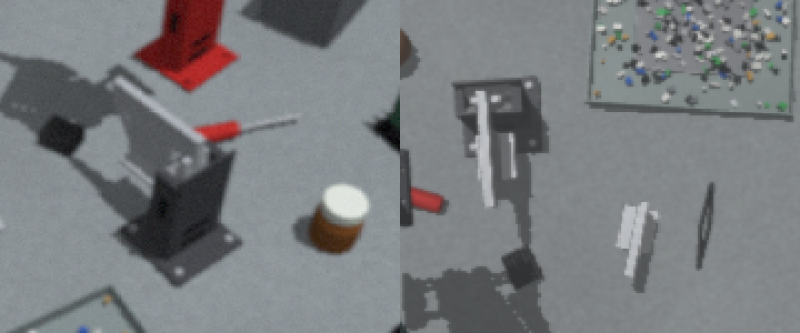

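The bracket is hooked in with the bar top at tongue height 0.174 (home), but the arm droops about 5° (right half: bar from (480,95) to (488,205)). I'll compare the reference bracket's tilt and its lock ear with ours, before and after pressing.

```bash
python3 - <<'E'
from h import *
from scipy.optimize import least_squares
def bar(W,s,deg,nm):
    t=np.radians(deg);X=np.array([np.cos(t),np.sin(t)]);Y=np.array([-X[1],X[0]])
    L=np.c_[(W[:,:2]-s)@X,(W[:,:2]-s)@Y,W[:,2]]*1000
    P=L[(L[:,0]>-145)&(L[:,0]<12)&(abs(L[:,1])<30)&(L[:,2]>150)&(L[:,2]<190)]
    # per-x-bin max percentile: bar top line
    b=[(x,np.percentile(P[(abs(P[:,0]-x)<5),2],85)) for x in range(-135,0,10) if (abs(P[:,0]-x)<5).sum()>4]
    b=np.array(b)
    if len(b)<4: print(nm,"few",len(P));return
    k=np.polyfit(b[:,0],b[:,1],1); print(nm,"tilt %.2f z0 %.1f"%(np.degrees(np.arctan(k[0])),k[1]),b.round(0).astype(int).tolist())
s=np.array([.6035,.2875])
for n in("scene2","scene3","scene4","top4"): bar(np.load(f"pics/{n}.npy").reshape(-1,3),s,5.9,n)
# reference upright: rear skin points z 143..153 near top px (420,195)
T=np.load("pics/top0.npy"); c=T[190,418]; print("c",c)
for n in("scene0","top0"):
    W=np.load(f"pics/{n}.npy").reshape(-1,3)
    m=(np.hypot(W[:,0]-c[0],W[:,1]-c[1])<.16)&(W[:,2]>.158)&(W[:,2]<.2)
    P=W[m]; (cc,ss,a)=cv2.minAreaRect((P[:,:2]*1000).astype(np.float32)); bx=cv2.boxPoints((cc,ss,a))
    print(n,len(P),cc,ss,a,bx.round(0).tolist())
    d=P[:,:2]-P[:,:2].mean(0); w,v=np.linalg.eigh(d.T@d); ax=v[:,1]*np.sign(v[0,1]); q=d@ax
    b=np.array([(x,np.percentile(P[abs(q-x)<.005,2],85)) for x in np.arange(-.07,.07,.01) if (abs(q-x)<.005).sum()>4])*1000
    k=np.polyfit(b[:,0],b[:,1],1); print(" ref tilt %.2f yaw %.1f"%(np.degrees(np.arctan(k[0])),np.degrees(np.arctan2(ax[1],ax[0]))),b.round(0).astype(int).tolist())
im=cv2.imread("pics/scene4.png"); a=im[215:335,125:245]; b=im[140:260,325:445]
cv2.imwrite("pics/c5.png",np.hstack([cv2.resize(x,(400,400),interpolation=3) for x in(a,b)]))
E
```

```text
scene2 tilt 1.80 z0 183.3 [[-135, 187], [-65, 165], [-55, 175], [-45, 183], [-35, 186], [-25, 187], [-15, 186], [-5, 186]]
scene3 tilt 4.50 z0 173.5 [[-135, 163], [-125, 164], [-115, 164], [-15, 171], [-5, 175]]
scene4 tilt 4.57 z0 174.6 [[-135, 164], [-125, 165], [-115, 166], [-105, 166], [-95, 167], [-85, 167], [-75, 169], [-65, 169], [-55, 170], [-45, 171], [-35, 172], [-25, 173], [-15, 174], [-5, 174]]
top4 tilt 5.27 z0 176.4 [[-135, 164], [-125, 165], [-115, 166], [-105, 167], [-95, 168], [-85, 168], [-75, 168], [-65, 170], [-55, 170], [-45, 173], [-35, 173], [-25, 173], [-15, 176], [-5, 177]]
c [ 0.57278407 -0.23484156  0.11256513]
scene0 370 (508.874755859375, -280.7348937988281) (148.57855224609375, 11.933109283447266) 2.5604238510131836 [[434.0, -278.0], [435.0, -290.0], [583.0, -283.0], [583.0, -271.0]]
 ref tilt -0.25 yaw 2.6 [[-70, 175], [-60, 175], [-50, 175], [-40, 175], [-30, 174], [-20, 175], [-10, 176], [0, 175], [10, 174], [20, 175], [30, 175], [40, 175], [50, 175], [60, 174]]
top0 329 (508.70458984375, -280.1860046386719) (144.19712829589844, 14.865812301635742) 2.6364848613739014 [[436.0, -276.0], [437.0, -291.0], [581.0, -284.0], [580.0, -269.0]]
 ref tilt 0.26 yaw 2.5 [[-70, 175], [-60, 175], [-50, 174], [-40, 174], [-30, 174], [-20, 175], [-10, 174], [0, 175], [10, 174], [20, 175], [30, 176], [40, 175], [50, 174], [60, 175], [70, 174]]
```

View pics/c5.png

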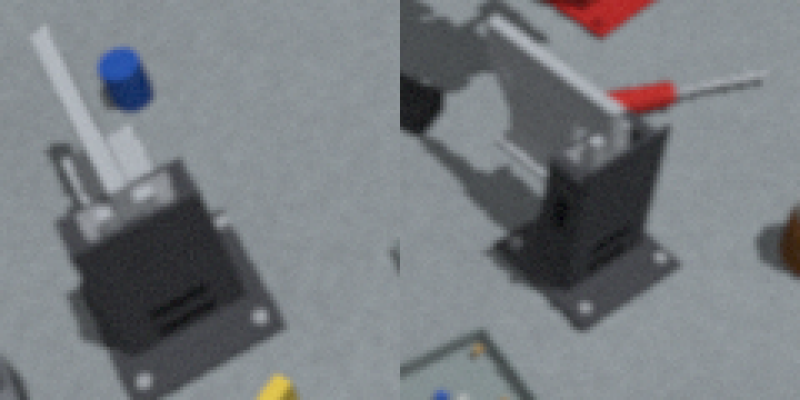

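The droop comes from the slot itself. An 8 mm tongue in the 11 mm slot over 37 mm of depth allows about 4.7°, which matches the roughly 5° measured, and nothing in the slot could hold it more level once let go. The bar top is at its home height (0.174), the press ended on a firm stop at 23 N, and the gripper is clear. Handing in.

```bash
python3 - <<'E'
from h import *
from cell import manip,order
st(manip); print(order.close_job())
E
```

```text
t=22.52 [0.4507 0.399  0.3189] F [-0.8 -0.3 -0.1] M [-0.    0.12 -0.02] w=0.0002 g=0.0
the job is handed in; nothing more can be done
None
```

The tongued bracket is hooked into the empty upright, pressed to a firm stop at home height (23 N) and let go, and the job was handed in at 22.5 s; its arm droops about 5° from the slot's own play, so it is not perfectly level, and I could not see the lock's ear to confirm it directly.

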